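# Find the stamped box and push it to the dispatch line

### The arm

A 7-joint arm with a two-finger parallel gripper is mounted at the origin on a cart in front of the work surface, level with it; the furniture and walls round the work are solid. World frame = base frame: x ahead of the robot, y to its left, z up, the work surface at z = 0. Lengths are in m, angles in rad, forces in N, time in s.
With the tool pointing down it reaches from about 0.4 to 0.85 m from the base axis. Payload 10.4 kg.
Tool frame: the origin (TCP) lies at the very end of the fingers, on their centre line; the grasp point (between the pads) lies 19 mm behind it; z points along the fingers, y is the direction in which the jaws open and shut (so a half turn about z gives the same grasp; the last joint's range is limited). The gripper opens to 87 mm and grips with 3 to 60 N. Pads are 19 mm wide; open, the fingers measure 117 mm over their backs; the gripper's body (75 mm by 190 mm) begins 51 mm behind the grasp point.
Start: joints at [1.3, 0.332, -0.065, 1.46, 0.022, 1.35, -0.088], TCP at [0.153, -0.606, 0.193] pointing down, gripper open.
Joint ranges: [-2.6, 2.6], [-0.5, 2.12], [-1.47, 1.34], [0.16, 2.42], [-1.27, 4.41], [0.06, 2.06], [-2.6, 2.6]. Speed limits (rad/s): [2.22, 2.22, 2.79, 2.79, 3.14, 3.14, 3.14].

### API

Orientations are given as a unit quaternion [x, y, z, w].
In Python, from bench import r, eyes, job gives the robot as it stands. The module is installed in compiled form; this text tells all that it offers.
- The arm moves only by the tool play_rows, never from a script. Its argument "motion" is a list of rows, each a list of 7 numbers: the shift along the tool's x, y, z as a fraction of full scale, then the turn, a rotation vector about the tool's x, y, z as a fraction of full scale, then the opening in per cent of the stroke, from 0 (shut) to 100 (fully open). A call has 1 to 5 rows; each row is the pose to reach, as a shift and turn from the pose commanded when the call began, along the tool's axes at that moment; what a row does not reach only later rows make up. Full scale, the value 1, is 0.2 m for a shift and 90 degrees for a turn. A row lasts 1/8 s, in which the tool goes at most 62.5 mm and 10.7 degrees, less where a joint would pass 70% of its speed; a pose out of reach is approached as far as the arm can. A call with a number of a shift or a turn outside -1 to 1 is refused whole. A call with a gripper value outside its range is refused whole. The fingers move at their own pace and stop on an object; "squeeze" is the grip in N (left out, the last holds). Time passes only in rows, so rows that repeat a pose let the fingers close. It gives the time, the measured TCP pose, the force and the opening at its end, in the units of the state.
- r.read_state(): the state, without advancing time (a new reading comes with each control period).
- eyes.camera(name): name is "scene" or "top" or "wrist"; returns a dict with "image" (420x560x3 uint8, red, green, blue), "mtx" (3x3 intrinsics, pixels), "dist" ([k1, k2, p1, p2, k3] as OpenCV has them; the pictures are not rectified), "R" (3x3) and "t" (3): a world point X has camera coordinates R X + t. Camera axes: x right, y down, z forward; pixel columns grow to the right and rows downward; lengths in m; the calibration is good to about 2 mm. A picture is of the moment at which its call begins. There is no depth.
- job.close_job(): hands the job in, once; it reports no verdict.
Trained networks look in a picture, given as the dict that the camera call returned (one of the last four; its "shot" number tells which), for a name from the list of things; names that differ only in an ending like _2 or _b are one class to them, and where a whole thing is asked for, a point or a joint stands for the part that bears it (a point fixed in the world has none). Each returns a list of dicts, best first, with "p" (0 to 1); they miss things now and then, are a little off and sometimes report something else, mostly with a low value. They report only what shows in the picture. A call takes as long as a camera call. They do not tell look-alikes from the thing itself.
- eyes.regions_of(picture, label): "region" (420x560 bool, what is visible of it) and "xy" ([column, row] in pixels, amid what is visible of it).
- eyes.landmark_of(picture, label): "xy" ([column, row] in pixels: a listed point, or the origin of a listed thing).
The state is a dict: "time": time; "joint_positions": joint angles; "joint_vel": joint speeds; "joint_torque": joint torques, N m; "ee_pos": TCP position; "eef_rot": TCP orientation; "ft_force": force on the tool from outside, world axes, zero at the start; "torque": the same for the moment, N m; "width": finger opening in m.
Only numpy, scipy, OpenCV 4.12 (cv2) and the standard library are available. Lean on these libraries where they do the work, as an engineer would, in place of code of your own. Each camera call takes 0.05 s, during which the arm holds its last target. There are 200 camera calls.

### The job

One of the two tall orange boxes standing on either side of the yellow line carries a round blue inspection stamp under its base. Using only the outside of the fingers, tip the boxes one after the other backward, away from you, so that each lies on its tall back wall with its base turned towards you; then push the stamped one sideways over the desk, still lying, until the yellow line, the dispatch line, runs under its middle. Grip and lift nothing, leave the other box lying where it fell, well off the line, and do not disturb the other things on the desk.

Things in the scene. Friction and masses are not known exactly. Their poses are not given: they have to be found in the camera images.
- stamped_box: tall orange desk box, open on top, 62 (x) x 86 (y) x 138 (z) mm, 0.15 to 0.31 kg, 50 mm blue-and-white stamp under its base. Origin: centre of the underside; z: base to mouth; x: from low front wall (118 mm high, facing the robot within 0.3 rad) to tall back wall (138 mm). Stands left or right of the line; topples when tilted past 25 deg. Lying on its back wall, x points down, z away from the robot
- plain_box: the other box, the same in every way but without a stamp; origin and axes likewise
- stamped_box_mid (a point): middle of the stamped box, 69 mm from its underside on its own z axis: 69 mm above the desk while it stands, 31 mm while it lies on its back wall
- plain_box_mid (a point): middle of the plain box, likewise
- dispatch_line: dispatch line: a flat strip of yellow tape on the desk with black ends, 280 mm long, 20 mm wide, no noticeable thickness; origin at its centre, x along it (roughly straight away from the robot), y across it. It runs between the two boxes
- mug: bystander: mug, 78 mm across and 93 mm high, handle to 114 mm; origin under it
- calculator: bystander: desk calculator 150x98x16 mm; origin under it
- loupe: bystander: small black loupe, 35 mm across, 40 mm high, near the front edge; origin under it
- eraser: bystander: blue and white eraser 43x23x12 mm, near the front edge; origin under it
- bushing: bystander: bronze-coloured bushing, 34 mm across, 26 mm high; origin under it
- binder_clip_0: bystander: black binder clip, 32x27x32 mm, at the left; origin under it
Things that resemble listed ones, but are neither listed nor needed, are in the scene too. What is shaped like the plain_box but green, pink or purple is not meant.

How it is judged:
On the way, in this order (a step that is already met when the one before it is completed fails the run):
1. one box lies on its back wall while the other still stands (((angle between stamped_box's own x axis and vertical above 2.95 rad and angle between plain_box's own z axis and vertical below 0.15 rad) or (angle between plain_box's own x axis and vertical above 2.95 rad and angle between stamped_box's own z axis and vertical below 0.15 rad))), for 0.2 s.
2. both boxes lie on their back walls (angle between each of stamped_box, plain_box's own x axis and vertical above 2.95 rad), for 0.2 s.
3. the stamped box lies over the dispatch line (angle between stamped_box's own x axis and vertical above 2.95 rad and y of stamped_box_mid in the frame of dispatch_line between -0.025 and 0.025 m), for 0.2 s.
At the end, for the whole second after the job is handed in: both boxes lie at rest on their back walls (within 0.19 rad); the stamped one's middle is within 25 mm of the line's centre line and between its ends; the plain one's middle is over 70 mm beside the line and under 200 mm from its start (tipping alone moves it about 110 mm) (all of step 3 and angle between plain_box's own x axis and vertical above 2.95 rad and x of stamped_box_mid in the frame of dispatch_line between -0.14 and 0.14 m and (y of plain_box_mid in the frame of dispatch_line above 0.07 m or y of plain_box_mid in the frame of dispatch_line below -0.07 m) and distance of plain_box_mid from where it was at the start of the episode below 0.2 m and linear speed of each of stamped_box, plain_box below 0.02 m/s); the robot touches nothing.
It fails at once if a box is lifted (height (world z) of any of stamped_box_mid, plain_box_mid above 0.1 m or (angle between stamped_box's own x axis and vertical above 2.95 rad and height (world z) of stamped_box_mid above 0.055 m) or (angle between plain_box's own x axis and vertical above 2.95 rad and height (world z) of plain_box_mid above 0.055 m) or (angle between stamped_box's own z axis and vertical below 0.1 rad and height (world z) of stamped_box_mid above 0.085 m) or (angle between plain_box's own z axis and vertical below 0.1 rad and height (world z) of plain_box_mid above 0.085 m)).
It fails at once if another thing on the desk is moved by more than 30 mm (distance of any of mug, calculator, loupe, eraser, bushing, binder_clip_0 from where it was at the start of the episode above 0.03 m).
It also fails if it takes over 61 s, if anything falls off the work surface, if the arm or the gripper's body presses on something with over 40 N, if the wrist force passes 120 N, or if a joint passes its speed limit or range.

## Working session

There is one attempt and no reset: what is moved stays moved. The work goes in short steps, Python scripts to look and compute and a tool call to move; the robot and the scene stay as the last step left them, time stands still between calls to the robot, and variables do not carry over. Pictures are saved under pics/ and viewed, about 8 in all and at most 12, crops included, and the job is handed in when it is done.

Besides the shell and the picture viewer there is one more tool, called after "Call:" as name(argument=value, ...) on one line, values as JSON. play_rows: Moves the arm, as the interface text tells. Shift numbers are shares of 0.2 m and turn numbers shares of 90 degrees, none past 1 either way. Its arguments: {"type":"object","properties":{"motion":{"type":"array","items":{"type":"array","items":{"type":"number"}}},"squeeze":{"type":"number"}},"required":["motion"]}

```bash
mkdir -p pics
cat > h.py <<'E'
import numpy as np, cv2
from bench import r, eyes, job
from scipy.spatial.transform import Rotation as Ro
def save(p,n): cv2.imwrite('pics/'+n, p['image'][:,:,::-1])
def ray(p,xy):
    u=cv2.undistortPoints(np.array([[xy]],float),np.array(p['mtx'],float),np.array(p['dist'],float))[0,0]
    R=np.array(p['R']);t=np.array(p['t']);return -R.T@t, R.T@np.array([u[0],u[1],1])
def atz(p,xy,z):
    c,d=ray(p,xy);return (c+d*(z-c[2])/d[2]).round(4)
def px(p,X):
    return cv2.projectPoints(np.array(X,float).reshape(-1,3),cv2.Rodrigues(np.array(p['R'],float))[0],np.array(p['t'],float),np.array(p['mtx'],float),np.array(p['dist'],float))[0].reshape(-1,2).round(1)
E
python3 - <<'E'
from h import *
ps={n:eyes.camera(n) for n in('scene','top')}
for n,p in ps.items():
    save(p,n+'0.png')
    for l,z in [('stamped_box_mid',.069),('stamped_box',0),('dispatch_line',0),('mug',0),('calculator',0),('loupe',0),('eraser',0),('bushing',0),('binder_clip_0',0)]:
        print(n,l,[(np.round(d['xy']).tolist(),round(d['p'],2),atz(p,d['xy'],z)[:2].tolist()) for d in eyes.landmark_of(p,l)[:4]])
s=r.read_state();print({k:np.round(v,3).tolist() for k,v in s.items()})
E
```

```text
scene stamped_box_mid [([275.0, 256.0], 0.84, [0.4963, 0.186]), ([321.0, 136.0], 0.43, [0.6144, -0.3934])]
scene stamped_box [([277.0, 272.0], 0.98, [0.4898, 0.1886])]
scene dispatch_line [([262.0, 213.0], 0.93, [0.6465, -0.0051])]
scene mug [([197.0, 349.0], 0.84, [0.5521, 0.5064])]
scene calculator [([360.0, 157.0], 0.57, [0.4676, -0.4311])]
scene loupe [([323.0, 254.0], 0.62, [0.3986, 0.0633]), ([321.0, 136.0], 0.46, [0.65, -0.4872])]
scene eraser [([333.0, 233.0], 0.54, [0.4045, -0.0292])]
scene bushing [([323.0, 138.0], 0.55, [0.6387, -0.4734])]
scene binder_clip_0 [([228.0, 358.0], 0.51, [0.469, 0.4892])]
top stamped_box_mid [([227.0, 236.0], 0.72, [0.4918, 0.1639])]
top stamped_box [([228.0, 236.0], 0.55, [0.4934, 0.1704])]
top dispatch_line [([274.0, 200.0], 0.64, [0.6337, 0.0006])]
top mug [([140.0, 215.0], 0.62, [0.5685, 0.5101])]
top calculator [([383.0, 248.0], 0.82, [0.458, -0.408]), ([283.0, 253.0], 0.74, [0.4333, -0.0364])]
top loupe [([255.0, 260.0], 0.47, [0.4053, 0.0668])]
top eraser [([283.0, 256.0], 0.52, [0.4221, -0.0362])]
top bushing [([405.0, 197.0], 0.59, [0.65, -0.4909])]
top binder_clip_0 [([145.0, 238.0], 0.37, [0.4825, 0.4861])]
{'time': 1.0, 'joint_positions': [1.3, 0.332, -0.065, 1.46, 0.022, 1.35, -0.089], 'joint_vel': [-0.0, -0.0, 0.001, -0.001, 0.002, 0.0, -0.001], 'joint_torque': [0.001, -62.305, 0.025, -39.013, -0.061, 0.031, 0.0], 'ee_pos': [0.153, -0.606, 0.193], 'eef_rot': [0.992, 0.124, 0.0, 0.0], 'ft_force': [0.513, -0.164, -0.215], 'torque': [-0.015, -0.005, -0.009], 'width': 0.087}
```

View pics/scene0.png

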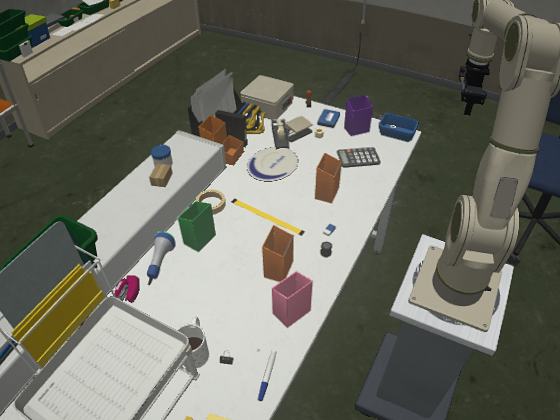

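View pics/top0.png

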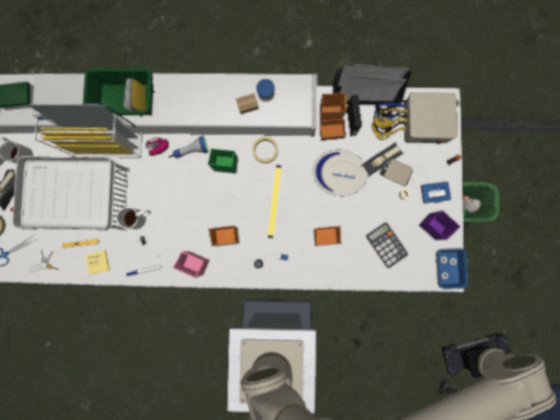

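The top view shows the left box at (224,236) and the right box at (327,236). The line runs (278,166)–(271,236), and a plate (not a listed thing) sits just behind the right box at (342,172). I'll fit both boxes' poses to the orange silhouettes in both views.

```bash
cat >> h.py <<'E'
from scipy.optimize import minimize
BOX=np.array([[x,y,z] for y in(-.043,.043) for x,z in((-.031,0),(.031,0),(.031,.138),(-.031,.118))])
def orange(p):
    h=cv2.cvtColor(p['image'],cv2.COLOR_RGB2HSV); m=cv2.inRange(h,(4,110,40),(17,255,255))
    return cv2.morphologyEx(m,cv2.MORPH_CLOSE,np.ones((3,3),np.uint8))>0
def corners(v,lie):
    B=BOX
    if lie: B=np.c_[BOX[:,2]-.069,BOX[:,1],.031-BOX[:,0]]
    c,s=np.cos(v[2]),np.sin(v[2]); 
    return B@np.array([[c,s,0],[-s,c,0],[0,0,1]])+[v[0],v[1],0]
def fit(ps,v0,lie=False,S=4):
    ms=[]
    for p in ps:
        c=px(p,corners(v0,lie)).mean(0).round().astype(int)-45; c=np.clip(c,0,[470,330])
        m=orange(p)[c[1]:c[1]+90,c[0]:c[0]+90]
        n,L,st,ce=cv2.connectedComponentsWithStats(m.astype(np.uint8))
        k=1+np.argmin([np.hypot(*(ce[i]-45))+(1e3 if st[i,4]<150 else 0) for i in range(1,n)])
        ms.append((c,cv2.resize((L==k).astype(np.uint8),None,fx=S,fy=S,interpolation=cv2.INTER_NEAREST)>0))
    def f(v):
        e=0
        for p,(c,m) in zip(ps,ms):
            q=((px(p,corners(v,lie))-c+.5)*S).astype(np.float32)
            a=cv2.fillConvexPoly(np.zeros(m.shape,np.uint8),cv2.convexHull(q).round().astype(np.int32),1)>0
            e+=1-(a&m).sum()/(a|m).sum()
        return e
    best=min((minimize(f,[v0[0],v0[1],v0[2]+d],method='Nelder-Mead',options=dict(initial_simplex=np.array([v0[0],v0[1],v0[2]+d])+np.array([[0,0,0],[.02,0,0],[0,.02,0],[0,0,.15]]))) for d in(-.2,0,.2)),key=lambda o:o.fun)
    return best.x.round(4),round(best.fun,3)
E
python3 - <<'E'
from h import *
ps=[eyes.camera(n) for n in('scene','top')]
for p in ps: print(px(p,corners([.49,.18,0],0))[:].mean(0), (-np.array(p['R']).T@np.array(p['t'])).round(3))
print('top pixel right box',atz(ps[1],[327,236],.12))
for v in ([.495,.165,0],[.495,-.21,0]):
    print(fit(ps,v),fit(ps[:1],v),fit(ps[1:],v))
t=ps[1]
for q in ([278,166],[271,237],[342,195],[318,180],[258,263],[285,257]): print(q,atz(t,q,.0 if q[1]<250 else .03))
s=ps[0]; print([atz(s,q,0) for q in([234,201],[303,234])])
big=cv2.resize(t['image'][140:290,180:380],None,fx=4,fy=4,interpolation=cv2.INTER_CUBIC);cv2.imwrite('pics/crop.png',big[:,:,::-1])
E
```

```text
[277.5625 255.775 ] [0.084 0.917 1.092]
[222.925 236.725] [ 0.459 -0.05   1.517]
top pixel right box [ 0.4969 -0.1873  0.12  ]
(array([0.4922, 0.1732, 0.176 ]), np.float64(0.313)) (array([0.4921, 0.175 , 0.1961]), np.float64(0.066)) (array([ 0.4934,  0.1755, -0.0085]), np.float64(0.209))
(array([ 0.4988, -0.1917,  0.1655]), np.float64(0.292)) (array([ 0.4989, -0.1916,  0.1782]), np.float64(0.059)) (array([ 0.4992, -0.1897,  0.1142]), np.float64(0.225))
[278, 166] [ 0.7626 -0.0116  0.    ]
[271, 237] [0.4933 0.0102 0.    ]
[342, 195] [ 0.6552 -0.2545  0.    ]
[318, 180] [ 0.711  -0.1637  0.    ]
[258, 263] [0.397  0.0548 0.03  ]
[285, 257] [ 0.4204 -0.0434  0.03  ]
[array([ 0.759 , -0.0087,  0.    ]), array([0.4866, 0.0185, 0.    ])]
```

View pics/crop.png

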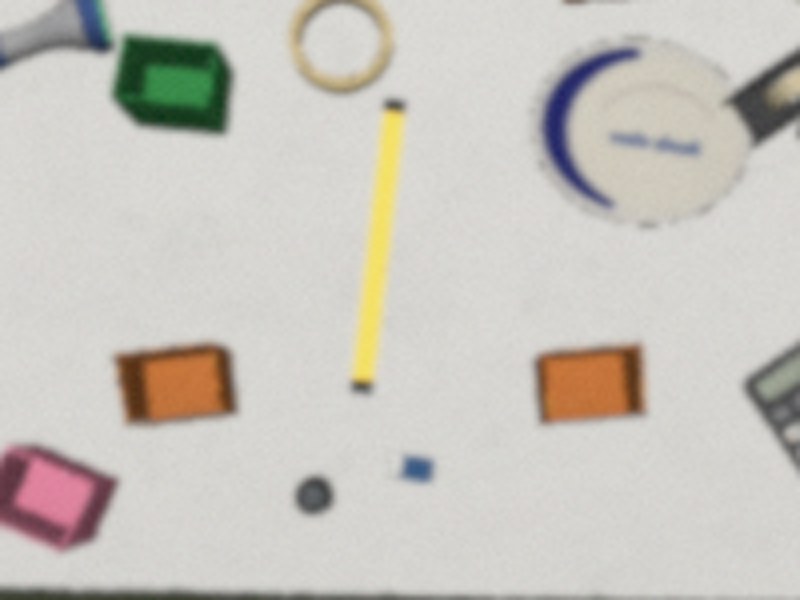

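```bash
cat > plan.py <<'E'
# usage: plan.py x,y,z[,rx,ry,rz world turn deg] ... -> rows relative to present pose (tool axes, full-scale fractions)
import sys; from h import *
s=r.read_state(); p=np.array(s['ee_pos']); R=Ro.from_quat(s['eef_rot'])
print('t',round(s['time'],2),p.round(4),'w',round(s['width'],3),'f',np.round(s['ft_force'],1),'toolx',R.apply([1,0,0]).round(3),'tooly',R.apply([0,1,0]).round(3))
for a in sys.argv[1:]:
    v=[float(x) for x in a.split(',')]
    d=R.inv().apply(np.array(v[:3])-p)/.2
    # optional 4th: wanted yaw of tool x (rad), 5th: lean of the tool's approach about world x (rad)
    t=np.zeros(3)
    if len(v)>3:
        T=Ro.from_rotvec([v[4] if len(v)>4 else 0,0,0])*Ro.from_euler('z',v[3])*Ro.from_rotvec([np.pi,0,0])
        t=(R.inv()*T).as_rotvec()/(np.pi/2)
    print(np.r_[d,t].round(3).tolist())
E
python3 plan.py 0.32,-0.47,0.24,0.15 0.44,-0.28,0.25,0.15 0.44,-0.1,0.25,0.15
```

```text
t 1.1 [ 0.1533 -0.6059  0.1935] w 0.087 f [ 0.2  0.  -0.3] toolx [0.969 0.245 0.   ] tooly [ 0.245 -0.969  0.   ]
[0.975, -0.455, -0.233, 0.0, -0.0, 0.062]
[1.789, -1.228, -0.283, 0.0, -0.0, 0.062]
[2.01, -2.101, -0.283, 0.0, -0.0, 0.062]
```

Call:
play_rows(motion=[[0.3,-0.15,-0.08,0,0,0.03,40],[0.6,-0.3,-0.16,0,0,0.062,40],[0.9,-0.45,-0.24,0,0,0.062,40],[0.98,-0.7,-0.26,0,0,0.062,40],[0.98,-0.9,-0.28,0,0,0.062,40]])

```text
time: 1.72
ee_pos: [0.3013, -0.3805, 0.2499]
eef_rot: [0.997, 0.077, 0.0, 0.0]
ft_force: [0.3, -0.4, 0.9]
width: 0.0451
```

```bash
python3 plan.py 0.44,-0.28,0.25,0.15 0.44,-0.2,0.25,0.15 0.43,0.0,0.25,0.15
```

```text
t 1.73 [ 0.3013 -0.3805  0.2499] w 0.045 f [ 0.3 -0.4  0.9] toolx [0.988 0.154 0.001] tooly [ 0.154 -0.988  0.   ]
[0.762, -0.389, -0.0, 0.0, -0.001, 0.003]
[0.824, -0.784, -0.0, 0.0, -0.001, 0.003]
[0.929, -1.78, -0.001, 0.0, -0.001, 0.003]
```

Call:
play_rows(motion=[[0.3,-0.15,0,0,0,0,40],[0.6,-0.3,0,0,0,0,40],[0.76,-0.5,0,0,0,0,40],[0.8,-0.75,0,0,0,0,40],[0.82,-1.0,0,0,0,0,40]])

```text
time: 2.35
ee_pos: [0.4316, -0.159, 0.2494]
eef_rot: [0.997, 0.076, 0.0, -0.0]
ft_force: [1.4, 0.5, 0.3]
width: 0.0347
```

Call:
play_rows(motion=[[0.05,-0.25,0,0,0,0,40],[0.1,-0.5,0,0,0,0,40],[0.13,-0.75,0,0,0,0,40],[0.15,-1.0,0,0,0,0,40]])

```text
time: 2.85
ee_pos: [0.4309, 0.0429, 0.2497]
eef_rot: [0.997, 0.075, 0.0, 0.0]
ft_force: [0.4, 0.5, 0.3]
width: 0.0351
```

```bash
python3 plan.py 0.42,0.163,0.25,0.15 0.42,0.163,0.105,0.15
```

```text
t 2.85 [0.4309 0.0429 0.2497] w 0.035 f [0.4 0.5 0.3] toolx [0.989 0.15  0.001] tooly [ 0.15  -0.989  0.001]
[0.036, -0.602, -0.002, 0.0, -0.0, 0.0]
[0.036, -0.602, 0.723, 0.0, -0.0, 0.0]
```

Call:
play_rows(motion=[[0.02,-0.3,0,0,0,0,40],[0.036,-0.6,0,0,0,0,40],[0.036,-0.602,0.25,0,0,0,40],[0.036,-0.602,0.5,0,0,0,40],[0.036,-0.602,0.74,0,0,0,40]])

```text
time: 3.48
ee_pos: [0.4201, 0.1612, 0.1001]
eef_rot: [0.997, 0.075, 0.0, 0.0]
ft_force: [1.0, -1.0, 0.3]
width: 0.0346
```

```bash
python3 plan.py 0.45,0.167,0.1,0.15
python3 - <<'E'
from h import *
p=eyes.camera('scene');save(p,'s1.png');c=cv2.resize(p['image'][160:340,180:400],None,fx=3,fy=3,interpolation=cv2.INTER_CUBIC);w=eyes.camera('wrist')
cv2.imwrite('pics/c1.png',c[:,:,::-1]);save(w,'w1.png')
E
```

```text
t 3.48 [0.4201 0.1612 0.1001] w 0.035 f [ 1.  -1.   0.3] toolx [0.989 0.15  0.001] tooly [ 0.15  -0.989  0.001]
[0.152, -0.006, 0.001, 0.0, -0.001, 0.0]
```

View pics/c1.png

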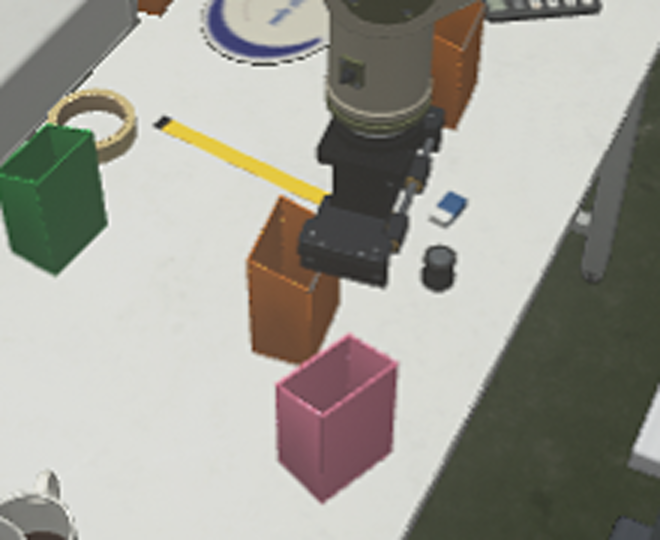

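The gripper is in front of the left box at crop (345,245) with the box at (290,290), so I'll push it gently over.

Call:
play_rows(motion=[[0.1,0,0,0,0,0,40],[0.16,0,0,0,0,0,40],[0.22,0,0,0,0,0,40],[0.28,0,0,0,0,0,40],[0.34,0,0,0,0,0,40]])

```text
time: 4.2
ee_pos: [0.4881, 0.1716, 0.1016]
eef_rot: [0.997, 0.075, 0.0, 0.0]
ft_force: [0.3, -0.1, 0.1]
width: 0.0348
```

Call:
play_rows(motion=[[0.05,0,0,0,0,0,40],[0.1,0,0,0,0,0,40],[0.12,0,0,0,0,0,40],[0.12,0,0,0,0,0,40]])

```text
time: 4.7
ee_pos: [0.511, 0.1752, 0.1013]
eef_rot: [0.997, 0.075, -0.0, -0.0]
ft_force: [0.3, -1.3, 0.2]
width: 0.0348
```

Run:
```python
from h import *
s=r.read_state();print(s['ee_pos'],s['ft_force'])
p=eyes.camera('scene');c=cv2.resize(p['image'][160:340,180:400],None,fx=3,fy=3,interpolation=cv2.INTER_CUBIC)
w=eyes.camera('wrist')['image']
cv2.imwrite('pics/c2.png',np.hstack([cv2.resize(c,(440,360)),cv2.resize(w,(360,360))])[:,:,::-1])
```

```text
[0.51099733 0.17515865 0.10127624] [ 0.29701545 -1.25884293  0.18500819]
```

View pics/c2.png

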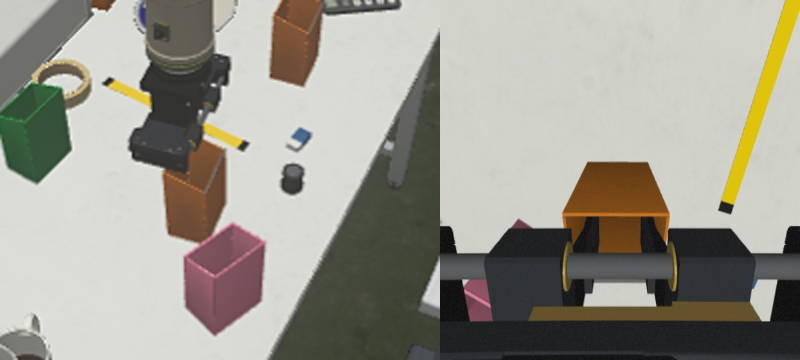

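Run:
```python
from h import *
p=eyes.camera('scene');s=r.read_state()
im=p['image'].copy()
q=px(p,[s['ee_pos']])[0];print(q)
c=cv2.resize(im[190:310,210:350],None,fx=5,fy=5,interpolation=cv2.INTER_CUBIC)
for v,col in(([.492,.174,.15],(0,255,0)),):
    for a in px(p,corners(v,0)): cv2.circle(c,tuple(int(x) for x in (a-[210,190])*5),3,col,-1)
cv2.circle(c,tuple(int(x) for x in (q-[210,190])*5),4,(255,0,255),-1)
cv2.imwrite('pics/c3.png',c[:,:,::-1])
print(fit([p],[.5,.175,.15]),fit([p],[.6,.175,.15],True))
```

```text
[271.8 243.7]
(array([0.4935, 0.176 , 0.2303]), np.float64(0.196)) (array([0.494 , 0.1409, 1.3698]), np.float64(0.203))
```

View pics/c3.png

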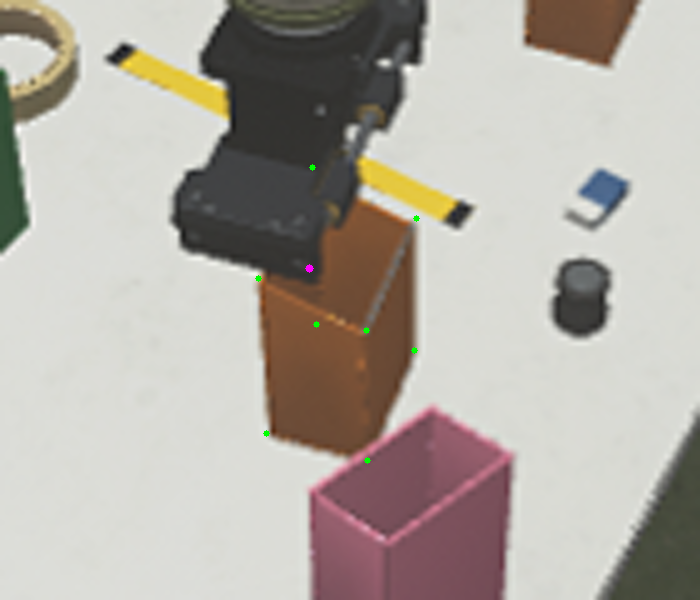

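Run:
```python
from h import *
w=eyes.camera('wrist');s=r.read_state()
C=-np.array(w['R']).T@np.array(w['t']);print('cam',C, 'tcp px',px(w,[s['ee_pos']]))
im=w['image'].copy()
for a in px(w,corners([.4935,.175,.18],0)): cv2.circle(im,tuple(int(x) for x in a),3,(0,255,0),-1)
a=cv2.imread('pics/w1.png')[:,:,::-1]
o=np.hstack([a[100:400,80:480],im[100:400,80:480]]);cv2.imwrite('pics/c4.png',o[:,:,::-1])
```

```text
cam [0.59225658 0.18591257 0.29268053] tcp px [[277.  244.2]]
```

View pics/c4.png

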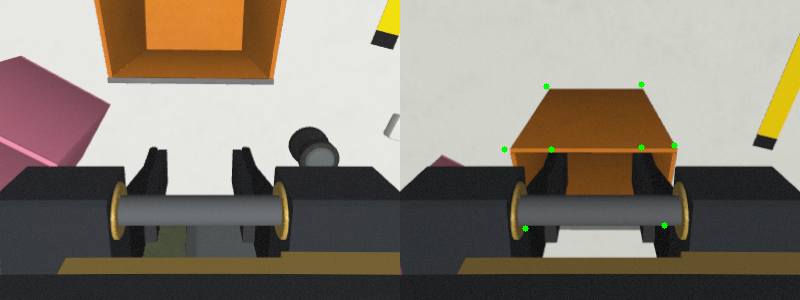

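The fingers ended up inside the mouth of the box, which stands unmoved: the fitted corners match and no force was felt. From here I can push the inside of the tall back wall with the finger backs, then lift clear once the box goes over.

Call:
play_rows(motion=[[0,0,-0.05,0,0,0,40],[0.05,0,-0.05,0,0,0,40],[0.1,0,-0.05,0,0,0,40],[0.15,0,-0.05,0,0,0,40],[0.19,0,-0.05,0,0,0,40]])

```text
time: 5.52
ee_pos: [0.5493, 0.1809, 0.1111]
eef_rot: [0.997, 0.075, -0.0, -0.0]
ft_force: [0.9, 0.3, 0.3]
width: 0.0345
```

```bash
cat > ob.py <<'E'
from h import *
s=r.read_state();print('t',round(s['time'],2),np.round(s['ee_pos'],4),np.round(s['ft_force'],1))
for n in('scene','top'):
    p=eyes.camera(n);k,L,st,ce=cv2.connectedComponentsWithStats(orange(p).astype(np.uint8))
    x0=(200,120,380,300) if n=='scene' else (190,180,350,260)
    print(n,[(st[i].tolist(),ce[i].round(1).tolist()) for i in range(1,k) if st[i,4]>100 and x0[0]<ce[i][0]<x0[2] and x0[1]<ce[i][1]<x0[3]])
E
python3 ob.py
```

```text
t 5.53 [0.5493 0.1809 0.1111] [0.9 0.3 0.3]
scene [([198, 115, 39, 50, 840], [218.2, 136.2]), ([315, 153, 26, 50, 954], [327.2, 178.0]), ([263, 225, 30, 56, 1312], [277.2, 253.6])]
top [([315, 227, 25, 18, 392], [327.1, 235.5])]
```

Run:
```python
from h import *
for f in('scene0','s1'):
    p={'image':cv2.imread(f'pics/{f}.png')[:,:,::-1].copy()}
    k,L,st,ce=cv2.connectedComponentsWithStats(orange(p).astype(np.uint8))
    print(f,[(st[i].tolist(),ce[i].round(1).tolist()) for i in range(1,k) if st[i,4]>300 and 200<ce[i][0]<380 and 120<ce[i][1]<300])
w=eyes.camera('wrist');p=eyes.camera('scene')
o=np.hstack([w['image'][100:400,80:480],cv2.resize(p['image'][190:310,210:350],(400,300),interpolation=cv2.INTER_CUBIC)]);cv2.imwrite('pics/c5.png',o[:,:,::-1])
```

```text
scene0 [([198, 115, 46, 50, 1007], [221.4, 137.8]), ([315, 153, 26, 50, 954], [327.2, 178.0]), ([263, 225, 30, 56, 1316], [277.2, 253.8])]
s1 [([198, 115, 46, 50, 1007], [221.4, 137.8]), ([324, 160, 17, 43, 514], [331.5, 179.8]), ([263, 225, 30, 56, 1087], [275.4, 256.3])]
```

View pics/c5.png

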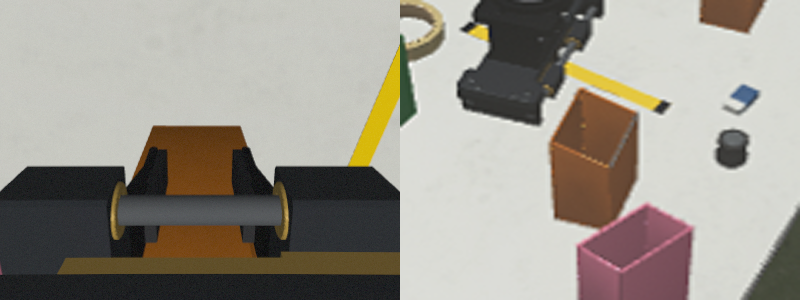

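Run:
```python
from h import *
s=r.read_state();R=Ro.from_quat(s['eef_rot']);P=np.array(s['ee_pos'])
w=eyes.camera('wrist');p=eyes.camera('scene')
print('f',w['mtx'][0][0],w['dist'])
for dz in(0,.05): 
  print('wrist tips inner',px(w,[P+R.apply([x,y,-dz]) for y in(-.0173,.0173) for x in(-.0095,.0095)]).tolist())
for z in(-.07,-.12): print('scene body corners',z,px(p,[P+R.apply([x,y,z]) for x in(-.0375,.0375) for y in(-.095,.095)]).tolist())
print('tcp',px(p,[P]))
im=w['image'].copy()
c=cv2.resize(p['image'][150:290,190:350],None,fx=5,fy=5,interpolation=cv2.INTER_CUBIC)[:600]
for z,col in((-.07,(255,0,0)),(0,(255,0,255))):
  for x in(-.0375,.0375):
    for y in(-.095,.095):
      q=px(p,[P+R.apply([x,y,z])])[0]; cv2.circle(c,tuple(int(a) for a in (q-[190,150])*5),4,col,-1)
cv2.imwrite('pics/c6.png',c[:,:,::-1])
```

```text
f 331.6509903624189 [0.01406042 0.         0.         0.         0.        ]
wrist tips inner [[249.7, 258.1], [248.9, 230.0], [304.4, 258.1], [305.1, 230.0]]
wrist tips inner [[240.9, 302.9], [239.6, 267.7], [311.8, 302.9], [312.9, 267.7]]
scene body corners -0.07 [[258.2, 249.9], [282.5, 200.9], [231.1, 242.7], [257.7, 195.0]]
scene body corners -0.12 [[257.3, 236.9], [282.4, 187.7], [229.5, 229.6], [256.9, 181.9]]
tcp [[258.9 238.1]]
```

View pics/c6.png

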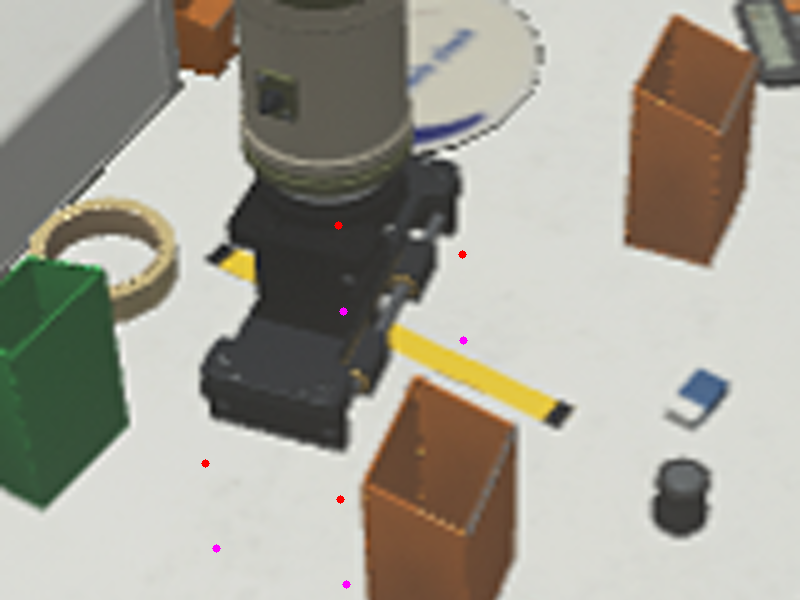

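The gripper body shows about 39 mm higher than the reported TCP implies: the body edge is at (345,448) and the projection puts it at (340,498). In the wrist view, the fingertip spacing gives about 30 mm. So the real fingertips sit roughly 35 mm above the reported z, and they passed over the boxes. I'll back out, lower by that offset and push the front wall again.

Call:
play_rows(motion=[[0,0,-0.2,0,0,0,40],[-0.25,0,-0.2,0,0,0,40],[-0.5,0,-0.2,0,0,0,40],[-0.67,0,-0.2,0,0,0,40],[-0.67,0,-0.2,0,0,0,40]])

```text
time: 6.45
ee_pos: [0.4147, 0.1599, 0.1516]
eef_rot: [0.997, 0.075, 0.001, 0.002]
ft_force: [0.8, -0.1, 0.2]
width: 0.0348
```

Call:
play_rows(motion=[[0,0,0.2,0,0,0,40],[0,0,0.45,0,0,0,40],[0.04,0,0.45,0,0,0,40]])

```text
time: 6.82
ee_pos: [0.4222, 0.1614, 0.0592]
eef_rot: [0.997, 0.075, -0.003, 0.0]
ft_force: [-0.1, 0.2, 1.1]
width: 0.0348
```

```bash
python3 ob.py
python3 - <<'E'
from h import *
w=eyes.camera('wrist');save(w,'w7.png');s=r.read_state();P=np.array(s['ee_pos']);R=Ro.from_quat(s['eef_rot'])
g=cv2.cvtColor(w['image'],cv2.COLOR_RGB2GRAY).astype(int)
for row in (248,252,256,260,266,272,280): print(row,''.join('#' if v<60 else '.' for v in g[row,210:350]))
for dz in(.0,.03,.04): print(dz,px(w,[P+R.apply([x,y,-dz]) for y in(-.0173,.0173) for x in(-.0095,.0095)]).tolist())
E
```

```text
t 6.83 [0.4222 0.1614 0.0592] [-0.1  0.2  1.1]
scene [([198, 115, 46, 50, 1008], [221.4, 137.8]), ([322, 169, 19, 34, 406], [330.1, 186.7]), ([263, 225, 28, 56, 1015], [274.6, 254.9])]
top [([210, 227, 28, 17, 352], [225.7, 234.6]), ([315, 227, 25, 18, 390], [327.1, 235.4])]
248 .....................######.....................................................................................#######.....................
252 ...................#################...................................................................#################....................
256 .................###################...................................................................###################..................
260 ................####################...................................................................####################.................
266 ..............#######################..................................................................#######################..............
272 .........############################.................................................................#############################.........
280 ..###################################.................................................................###################################...
0.0 [[249.5, 258.3], [248.6, 230.1], [304.3, 258.3], [305.0, 230.1]]
0.03 [[244.7, 282.5], [243.5, 250.4], [308.2, 282.5], [309.1, 250.4]]
0.04 [[242.7, 292.3], [241.5, 258.8], [309.8, 292.3], [310.8, 258.8]]
```

Call:
play_rows(motion=[[0.12,0,0,0,0,0,40],[0.18,0,0,0,0,0,40],[0.23,0,0,0,0,0,40],[0.28,0,0,0,0,0,40],[0.32,0,0,0,0,0,40]])

```text
time: 7.6
ee_pos: [0.4879, 0.1716, 0.0616]
eef_rot: [0.997, 0.075, 0.0, 0.0]
ft_force: [0.9, -0.4, 0.3]
width: 0.035
```

```bash
python3 ob.py
```

```text
t 7.6 [0.4879 0.1716 0.0616] [ 0.9 -0.4  0.3]
scene [([198, 115, 46, 50, 1008], [221.4, 137.8]), ([315, 153, 26, 50, 959], [327.3, 178.1]), ([242, 224, 48, 53, 992], [263.7, 254.1])]
top [([210, 207, 25, 18, 277], [223.4, 215.1]), ([315, 227, 25, 18, 391], [327.1, 235.5])]
```

The box is tilting now (its scene bounding box has shifted left), so I'll keep pushing.

Call:
play_rows(motion=[[0.05,0,0,0,0,0,40],[0.1,0,0,0,0,0,40],[0.13,0,0,0,0,0,40],[0.13,0,0,0,0,0,40],[0.13,0,0,0,0,0,40]])

```text
time: 8.32
ee_pos: [0.5128, 0.1755, 0.0613]
eef_rot: [0.997, 0.075, -0.0, 0.0]
ft_force: [0.8, -0.3, -0.2]
width: 0.0347
```

```bash
python3 ob.py; python3 plan.py 0.45,0.16,0.2,.12 .44,0,.2,.12 .43,-.2,.2,.12
```

```text
t 8.32 [0.5128 0.1755 0.0613] [ 0.8 -0.3 -0.2]
scene [([198, 115, 46, 50, 1007], [221.4, 137.8]), ([315, 153, 26, 50, 955], [327.2, 178.0]), ([221, 233, 46, 43, 1095], [243.5, 256.9])]
top [([209, 192, 26, 26, 501], [222.9, 203.8]), ([315, 227, 25, 18, 392], [327.1, 235.4])]
t 8.43 [0.5128 0.1754 0.0614] w 0.035 f [-0.7 -0.5  0.4] toolx [ 0.989  0.15  -0.   ] tooly [ 0.15  -0.989  0.   ]
[-0.322, 0.029, -0.693, 0.0, 0.0, 0.019]
[-0.492, 0.813, -0.693, 0.0, 0.0, 0.019]
[-0.691, 1.794, -0.692, 0.0, 0.0, 0.019]
```

Call:
play_rows(motion=[[-0.2,0,-0.1,0,0,0,40],[-0.35,0,-0.4,0,0,0,40],[-0.42,0.3,-0.6,0,0,0,40],[-0.44,0.6,-0.69,0,0,0,40],[-0.48,0.85,-0.69,0,0,0,40]])

```text
time: 9.05
ee_pos: [0.4442, -0.0081, 0.2014]
eef_rot: [0.997, 0.075, 0.002, 0.001]
ft_force: [1.4, -0.0, -0.6]
width: 0.0348
```

```bash
python3 - <<'E'
from h import *
p=eyes.camera('scene');t=eyes.camera('top')
print('left lying',fit([p,t],[.6,.19,.15],True),fit([p],[.6,.19,.15],True),fit([t],[.6,.19,.15],True))
print('right st',fit([p],[.499,-.191,.15]))
c1=cv2.resize(p['image'][170:310,200:350],None,fx=4,fy=4,interpolation=cv2.INTER_CUBIC)[:560]
hs=cv2.cvtColor(p['image'],cv2.COLOR_RGB2HSV)
v=fit([p],[.6,.19,.15],True)[0];b=px(p,corners(v,True))
print(b.tolist())
base=b[[0,1,5,4]]
m=cv2.fillConvexPoly(np.zeros((420,560),np.uint8),base.round().astype(np.int32),1)>0
print('base px mean',p['image'][m].mean(0),'blue frac',((hs[...,0]>95)&(hs[...,0]<130)&(hs[...,1]>80))[m].mean())
E
python3 plan.py .43,-.2,.2,.14
```

```text
left lying (array([0.5951, 0.1909, 0.1792]), np.float64(0.247)) (array([0.5939, 0.1903, 0.1801]), np.float64(0.103)) (array([0.5944, 0.1908, 0.2101]), np.float64(0.138))
right st (array([ 0.4974, -0.1894,  0.1759]), np.float64(0.486))
[[271.6, 240.7], [272.1, 254.2], [229.7, 243.9], [234.2, 231.9], [262.1, 262.8], [262.8, 276.1], [219.0, 264.8], [223.2, 253.1]]
base px mean [114.10526316  87.30409357  70.98245614] blue frac 0.0
t 9.15 [ 0.4433 -0.0134  0.1999] w 0.035 f [ 0.6  0.7 -0.2] toolx [0.99 0.14 0.  ] tooly [ 0.14  -0.99   0.003]
[-0.197, 0.914, 0.002, 0.002, -0.0, 0.001]
```

The left box now lies at about (0.594, 0.190) with a good fit. The right one would land about 15 mm onto the plate rim, so I'll first nudge it about 30 mm towards the line while it stands.

```bash
python3 plan.py .47,-.2,.2,.16 .503,-.297,.2,.16 .503,-.297,.048,.16
```

```text
t 9.15 [ 0.4433 -0.0134  0.1999] w 0.035 f [ 0.6  0.7 -0.2] toolx [0.99 0.14 0.  ] tooly [ 0.14  -0.99   0.003]
[0.001, 0.943, 0.002, 0.002, -0.0, -0.012]
[0.096, 1.446, 0.003, 0.002, -0.0, -0.012]
[0.096, 1.444, 0.763, 0.002, -0.0, -0.012]
```

Call:
play_rows(motion=[[0.0,0.25,0,0,0,0,40],[0.0,0.5,0,0,0,0,40],[0.0,0.75,0,0,0,0,40],[0.0,0.95,0,0,0,0,40]])

```text
time: 9.65
ee_pos: [0.472, -0.196, 0.1993]
eef_rot: [0.997, 0.075, -0.0, 0.0]
ft_force: [-0.5, 0.8, 0.8]
width: 0.0349
```

```bash
python3 plan.py .503,-.297,.2,.16 .503,-.297,.048,.16
```

```text
t 9.65 [ 0.472  -0.196   0.1993] w 0.035 f [-0.5  0.8  0.8] toolx [ 0.989  0.149 -0.   ] tooly [ 0.149 -0.989  0.   ]
[0.078, 0.523, -0.004, 0.0, 0.0, -0.007]
[0.078, 0.522, 0.756, 0.0, 0.0, -0.007]
```

Call:
play_rows(motion=[[0.04,0.25,0,0,0,0,40],[0.08,0.525,0,0,0,0,40],[0.08,0.525,0.25,0,0,0,40],[0.08,0.525,0.5,0,0,0,40],[0.08,0.525,0.75,0,0,0,40]])

```text
time: 10.28
ee_pos: [0.5037, -0.2952, 0.0479]
eef_rot: [0.997, 0.075, 0.0, -0.0]
ft_force: [0.7, -0.2, 0.8]
width: 0.0347
```

Call:
play_rows(motion=[[0,-0.08,0,0,0,0,40],[0,-0.14,0,0,0,0,40],[0,-0.18,0,0,0,0,40],[0,-0.22,0,0,0,0,40],[0,-0.25,0,0,0,0,40]])

```text
time: 10.9
ee_pos: [0.4966, -0.2463, 0.0503]
eef_rot: [0.997, 0.075, 0.001, 0.001]
ft_force: [0.4, -2.2, 2.0]
width: 0.0348
```

```bash
python3 ob.py
```

```text
t 10.9 [ 0.4966 -0.2463  0.0503] [ 0.4 -2.2  2. ]
scene [([198, 115, 46, 50, 1007], [221.4, 137.8]), ([315, 164, 25, 39, 782], [325.8, 182.3]), ([221, 233, 51, 43, 1439], [246.9, 254.1])]
top [([209, 192, 27, 37, 805], [222.2, 209.9]), ([310, 229, 10, 16, 118], [314.4, 236.7])]
```

The box tilted rather than slid (its base stays put in the scene view), so friction is high. I'll back off, let it settle, and tip it from the front. If a corner lands on the plate I'll push it off afterwards.

Call:
play_rows(motion=[[0,0.06,0,0,0,0,40],[0,0.12,0,0,0,0,40],[0,0.25,0,0,0,0,40],[0,0.25,-0.3,0,0,0,40],[0,0.25,-0.6,0,0,0,40]])

```text
time: 11.62
ee_pos: [0.5029, -0.2967, 0.1701]
eef_rot: [0.997, 0.074, -0.001, -0.001]
ft_force: [1.8, -0.9, -0.1]
width: 0.0347
```

```bash
python3 - <<'E'
from h import *
p=eyes.camera('scene');t=eyes.camera('top');save(t,'t8.png')
print('right',fit([p],[.499,-.18,.15]),fit([t],[.499,-.18,.15]))
E
python3 ob.py; python3 plan.py .42,-.29,.18,.17 .42,-.203,.18,.17 .42,-.203,.06,.17
```

```text
right (array([ 0.4986, -0.1878,  0.1822]), np.float64(0.063)) (array([ 0.4979, -0.186 ,  0.0848]), np.float64(0.231))
t 11.72 [ 0.5068 -0.2979  0.1761] [ 1.1 -0.9  0.3]
scene [([198, 115, 46, 50, 1007], [221.4, 137.8]), ([315, 154, 26, 50, 955], [326.9, 178.7]), ([221, 233, 51, 43, 1441], [246.9, 254.1])]
top [([209, 192, 27, 37, 807], [222.2, 209.9]), ([314, 227, 25, 18, 382], [325.9, 235.7])]
t 11.82 [ 0.504  -0.2969  0.1702] w 0.035 f [ 0.2 -0.2 -0.1] toolx [0.989 0.149 0.001] tooly [ 0.149 -0.989  0.001]
[-0.41, -0.096, -0.05, 0.001, -0.001, -0.013]
[-0.346, -0.527, -0.05, 0.001, -0.001, -0.013]
[-0.346, -0.527, 0.55, 0.001, -0.001, -0.013]
```

Call:
play_rows(motion=[[-0.2,0,-0.05,0,0,0,40],[-0.41,-0.1,-0.05,0,0,-0.013,40],[-0.37,-0.33,-0.05,0,0,-0.013,40],[-0.345,-0.52,0.1,0,0,-0.013,40],[-0.345,-0.52,0.4,0,0,-0.013,40]])

```text
time: 12.45
ee_pos: [0.4209, -0.2018, 0.0892]
eef_rot: [0.996, 0.087, 0.001, 0.001]
ft_force: [0.8, -1.0, -1.0]
width: 0.0346
```

```bash
python3 plan.py .42,-.201,.06,.17 .45,-.196,.06,.17
```

```text
t 12.45 [ 0.4209 -0.2018  0.0892] w 0.035 f [ 0.8 -1.  -1. ] toolx [0.985 0.173 0.002] tooly [ 0.173 -0.985  0.002]
[-0.004, -0.005, 0.146, 0.002, -0.001, 0.002]
[0.148, -0.004, 0.146, 0.002, -0.001, 0.002]
```

Call:
play_rows(motion=[[0,0,0.145,0,0,0,40],[0.15,0,0.145,0,0,0,40],[0.22,0,0.145,0,0,0,40],[0.27,0,0.145,0,0,0,40],[0.32,0,0.145,0,0,0,40]])

```text
time: 13.08
ee_pos: [0.4831, -0.1925, 0.0604]
eef_rot: [0.996, 0.085, -0.0, 0.0]
ft_force: [-0.4, 0.7, 0.6]
width: 0.035
```

Call:
play_rows(motion=[[0.05,0,0,0,0,0,40],[0.1,0,0,0,0,0,40],[0.14,0,0,0,0,0,40],[0.16,0,0,0,0,0,40],[0.16,0,0,0,0,0,40]])

```text
time: 13.7
ee_pos: [0.5146, -0.1867, 0.0603]
eef_rot: [0.996, 0.085, -0.0, -0.0]
ft_force: [-0.2, 0.2, -0.7]
width: 0.0349
```

Call:
play_rows(motion=[[0,0,0,0,0,0,40],[-0.2,0,0,0,0,0,40],[-0.5,0,-0.1,0,0,0,40],[-0.6,0,-0.35,0,0,0,40],[-0.6,0,-0.6,0,0,0,40]])

```text
time: 14.32
ee_pos: [0.394, -0.2079, 0.1817]
eef_rot: [0.996, 0.084, -0.001, 0.0]
ft_force: [1.4, -1.3, 0.4]
width: 0.0349
```

```bash
python3 ob.py
python3 - <<'E'
from h import *
p=eyes.camera('scene');t=eyes.camera('top');w=eyes.camera('wrist')
print('right lying',fit([p],[.6,-.17,.15],True),fit([t],[.6,-.17,.15],True))
print('left lying',fit([p],[.6,.19,.15],True),fit([t],[.6,.19,.15],True))
c=p['image'][110:290,200:370];c=cv2.resize(c,(400,424),interpolation=cv2.INTER_CUBIC)
o=np.hstack([c,cv2.resize(w['image'],(400,300))[:, :] if 0 else cv2.copyMakeBorder(cv2.resize(w['image'],(400,300)),0,124,0,0,cv2.BORDER_CONSTANT)])
cv2.imwrite('pics/c9.png',o[:,:,::-1])
E
```

```text
t 14.32 [ 0.394  -0.2079  0.1817] [ 1.4 -1.3  0.4]
scene [([198, 115, 46, 50, 1007], [221.4, 137.8]), ([276, 163, 46, 36, 1082], [300.2, 180.5]), ([221, 233, 51, 43, 1441], [246.9, 254.1])]
top [([309, 191, 27, 37, 806], [321.7, 209.2]), ([209, 192, 27, 37, 806], [222.2, 209.9])]
right lying (array([ 0.6003, -0.175 ,  0.1512]), np.float64(0.065)) (array([ 0.6023, -0.1756,  0.114 ]), np.float64(0.119))
left lying (array([0.594 , 0.19  , 0.1703]), np.float64(0.104)) (array([0.5942, 0.1887, 0.1448]), np.float64(0.141))
```

View pics/c9.png

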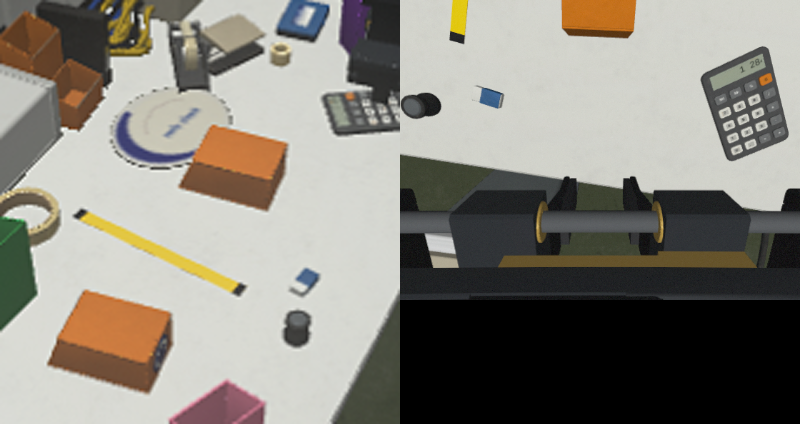

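Both boxes lie flat (fits 0.065–0.14). The left box's base shows the dark stamp at (161,350), while the visible base of the right one is plain. I'll compare the base colours numerically, then plan the sideways push.

```bash
python3 - <<'E'
from h import *
p=eyes.camera('scene');hs=cv2.cvtColor(p['image'],cv2.COLOR_RGB2HSV)
for n,v in(('left',[.594,.190,.17]),('right',[.6003,-.175,.15])):
    b=px(p,corners(v,True))[[0,1,5,4]]; c=b.mean(0); b=c+(b-c)*.75
    m=cv2.fillConvexPoly(np.zeros((420,560),np.uint8),b.round().astype(np.int32),1)>0
    print(n,m.sum(),p['image'][m].mean(0).round(),p['image'][m].std(0).round(),'min sat',np.sort(hs[...,1][m])[:8])
print(np.round(r.read_state()['joint_positions'],2))
E
python3 plan.py .45,-.02,.2,-.6 .5,.16,.2,-1.405 .578,.281,.2,-1.405
```

```text
left 112 [98. 77. 66.] [32. 16. 14.] min sat [ 2  5  5  6  6  8 11 11]
right 63 [117.  81.  56.] [28. 15.  4.] min sat [ 96 104 107 110 110 113 113 114]
[ 1.03 -0.03 -0.63  1.9  -0.02  1.27 -1.  ]
t 14.62 [ 0.3956 -0.207   0.1793] w 0.035 f [-0.4  0.4  0.1] toolx [ 0.985  0.17  -0.001] tooly [ 0.17  -0.985 -0.001]
[0.427, -0.875, -0.103, -0.0, 0.001, 0.491]
[0.826, -1.72, -0.103, 0.0, 0.001, 1.003]
[1.314, -2.25, -0.103, 0.0, 0.001, 1.003]
```

The left box is the stamped one: its minimum base saturation is 2, against 96 on the right.

Call:
play_rows(motion=[[0.1,-0.2,-0.1,0,0,0.1,70],[0.2,-0.4,-0.1,0,0,0.2,70],[0.3,-0.6,-0.1,0,0,0.3,70],[0.4,-0.8,-0.1,0,0,0.4,70],[0.42,-0.88,-0.1,0,0,0.5,70]])

```text
time: 15.25
ee_pos: [0.4488, -0.0165, 0.1992]
eef_rot: [0.953, -0.303, -0.001, -0.0]
ft_force: [0.3, 0.1, -0.5]
width: 0.0606
```

```bash
python3 plan.py .5,.16,.2,-1.405 .578,.281,.2,-1.405; python3 -c "
from h import *
print(np.round(r.read_state()['joint_positions'],2))"
```

```text
t 15.25 [ 0.4488 -0.0165  0.1992] w 0.061 f [ 0.3  0.1 -0.5] toolx [ 0.816 -0.578 -0.002] tooly [-0.578 -0.816 -0.   ]
[-0.301, -0.868, -0.003, 0.0, 0.001, 0.502]
[-0.332, -1.588, -0.003, 0.0, 0.001, 0.502]
[ 0.85 -0.03 -0.89  1.85 -0.02  1.31 -2.21]
```

Joint 7 is heading for its limit at -2.21, so I'll turn the other way (tool x towards +y) and push along tool −x.

```bash
python3 plan.py .49,.13,.2,.17 .5,.16,.2,.36
```

```text
t 15.25 [ 0.4488 -0.0165  0.1992] w 0.061 f [ 0.3  0.1 -0.5] toolx [ 0.816 -0.578 -0.002] tooly [-0.578 -0.816 -0.   ]
[-0.255, -0.717, -0.003, -0.001, 0.001, -0.5]
[-0.301, -0.868, -0.003, -0.001, 0.001, -0.621]
```

Call:
play_rows(motion=[[-0.06,-0.15,0,0,0,-0.1,70],[-0.11,-0.3,0,0,0,-0.2,70],[-0.17,-0.45,0,0,0,-0.3,70],[-0.23,-0.6,0,0,0,-0.4,70],[-0.27,-0.72,0,0,0,-0.5,70]])

```text
time: 15.88
ee_pos: [0.4873, 0.1307, 0.1991]
eef_rot: [0.996, 0.089, -0.001, -0.0]
ft_force: [0.1, -0.2, -0.2]
width: 0.0607
```

Call:
play_rows(motion=[[0.05,-0.1,0,0,0,-0.11,70],[0.1,-0.2,0,0,0,-0.22,70],[0.15,-0.3,0,0,0,-0.33,70],[0.2,-0.4,0,0,0,-0.44,70],[0.25,-0.5,0,0,0,-0.55,70]])

```text
time: 16.5
ee_pos: [0.5197, 0.237, 0.1988]
eef_rot: [0.868, 0.497, -0.001, -0.001]
ft_force: [0.5, -0.8, -0.5]
width: 0.0608
```

```bash
python3 plan.py .578,.281,.2,1.735; python3 -c "
from h import *
print(np.round(r.read_state()['joint_positions'],2))"
```

```text
t 16.5 [0.5197 0.237  0.1988] w 0.061 f [ 0.5 -0.8 -0.5] toolx [ 0.505  0.863 -0.001] tooly [ 0.863 -0.505 -0.002]
[0.337, 0.14, -0.007, -0.002, 0.0, -0.442]
[ 0.4   0.45 -1.18  1.55  0.41  1.42 -1.33]
```

Call:
play_rows(motion=[[0.08,0.04,0,0,0,-0.11,70],[0.17,0.07,0,0,0,-0.22,70],[0.25,0.1,0,0,0,-0.33,70],[0.335,0.14,0,0,0,-0.44,70],[0.335,0.14,0,0,0,-0.44,70]])

```text
time: 17.12
ee_pos: [0.578, 0.2803, 0.1982]
eef_rot: [0.65, 0.76, -0.001, -0.002]
ft_force: [-0.8, -0.2, 0.3]
width: 0.061
```

```bash
python3 plan.py .578,.281,-.012,1.735
python3 - <<'E'
from h import *
print(np.round(r.read_state()['joint_positions'],2))
p=eyes.camera('scene');print(fit([p],[.594,.19,.17],True))
E
```

```text
t 17.12 [0.578  0.2803 0.1982] w 0.061 f [-0.8 -0.2  0.3] toolx [-0.155  0.988  0.001] tooly [ 0.988  0.155 -0.003]
[0.002, 0.004, 1.051, -0.002, -0.001, -0.005]
[ 0.26  0.66 -1.22  1.36  0.61  1.53 -0.75]
(array([0.5933, 0.1908, 0.1919]), np.float64(0.107))
```

Call:
play_rows(motion=[[0,0,0.25,0,0,0,70],[0,0,0.5,0,0,0,70],[0,0,0.75,0,0,0,70],[0,0,0.9,0,0,0,70]])

```text
time: 17.68
ee_pos: [0.5768, 0.2781, 0.0175]
eef_rot: [0.652, 0.759, -0.002, -0.0]
ft_force: [0.6, 0.1, 0.7]
width: 0.0611
```

Call:
play_rows(motion=[[0,0,0.05,0,0,0,70],[0,0,0.1,0,0,0,70],[0,0,0.14,0,0,0,70],[0,0,0.14,0,0,0,70]])

```text
time: 18.18
ee_pos: [0.5786, 0.2795, -0.0075]
eef_rot: [0.65, 0.76, 0.0, 0.0]
ft_force: [-0.2, 0.3, -0.2]
width: 0.0608
```

```bash
python3 plan.py .578,.281,-.012,1.735; python3 -c "
from h import *
print(np.round(r.read_state()['joint_positions'],2))"
```

```text
t 18.18 [ 0.5786  0.2795 -0.0075] w 0.061 f [-0.2  0.3 -0.2] toolx [-0.154  0.988 -0.   ] tooly [0.988 0.154 0.   ]
[0.008, -0.002, 0.022, 0.0, 0.0, -0.006]
[ 0.22  0.84 -1.08  1.57  0.77  1.22 -0.85]
```

Call:
play_rows(motion=[[-0.12,0,0,0,0,0,70],[-0.2,0,0,0,0,0,70],[-0.28,0,0,0,0,0,70],[-0.36,0,0,0,0,0,70],[-0.44,0,0,0,0,0,70]])

```text
time: 18.8
ee_pos: [0.5923, 0.1919, -0.0074]
eef_rot: [0.65, 0.76, 0.0, 0.0]
ft_force: [0.2, 1.7, 1.0]
width: 0.0609
```

Call:
play_rows(motion=[[-0.08,0,0,0,0,0,70],[-0.16,0,0,0,0,0,70],[-0.24,0,0,0,0,0,70],[-0.32,0,0,0,0,0,70],[-0.38,0,0,0,0,0,70]])

```text
time: 19.42
ee_pos: [0.6041, 0.1162, -0.0077]
eef_rot: [0.65, 0.76, -0.0, 0.0]
ft_force: [-0.3, 1.1, 0.4]
width: 0.0611
```

```bash
cat > chk.py <<'E'
from h import *
s=r.read_state();print(round(s['time'],2),np.round(s['ee_pos'],4),np.round(s['ft_force'],1))
p=eyes.camera('scene');t=eyes.camera('top')
A=np.array([.4899,.0143]);B=np.array([.7608,-.0102]);u=(B-A)/np.linalg.norm(B-A);n=np.array([-u[1],u[0]])
def rep(nm,q,v):
    f=fit([q],v,True)
    d=f[0][:2]-(A+B)/2;print(nm,f,'line x,y',(d@u).round(4),(d@n).round(4))
import sys
v=eval(sys.argv[1])
rep('scene',p,v);rep('top',t,v);rep('plain scene',p,[.6,-.175,.15]);rep('plain top',t,[.6,-.175,.15])
E
python3 chk.py [.61,.05,.16]
```

```text
19.43 [ 0.6041  0.1162 -0.0077] [-0.3  1.1  0.4]
scene (array([0.6535, 0.0744, 0.3131]), np.float64(0.835)) line x,y 0.0215 0.0746
top (array([0.6505, 0.0449, 0.518 ]), np.float64(0.719)) line x,y 0.0212 0.0449
plain scene (array([ 0.5991, -0.1754,  0.1387]), np.float64(0.058)) line x,y -0.0102 -0.1791
plain top (array([ 0.6005, -0.1748,  0.1161]), np.float64(0.12)) line x,y -0.0088 -0.1784
```

Call:
play_rows(motion=[[-0.08,0,0,0,0,0,70],[-0.16,0,0,0,0,0,70],[-0.24,0,0,0,0,0,70],[-0.3,0,0,0,0,0,70],[-0.31,0,0,0,0,0,70]])

```text
time: 20.15
ee_pos: [0.6137, 0.0547, -0.0077]
eef_rot: [0.651, 0.759, -0.0, 0.0]
ft_force: [-0.6, -0.0, -0.3]
width: 0.0608
```

Call:
play_rows(motion=[[0.1,0,0,0,0,0,70],[0.3,0,0,0,0,0,70],[0.5,0,-0.3,0,0,0,70],[0.7,0,-0.6,0,0,0,70],[0.9,0,-0.9,0,0,0,70]])

```text
time: 20.78
ee_pos: [0.5865, 0.2215, 0.1501]
eef_rot: [0.649, 0.761, 0.0, -0.0]
ft_force: [0.8, 0.7, -0.4]
width: 0.061
```

```bash
python3 chk.py [.62,.003,.16]
```

```text
20.77 [0.5865 0.2215 0.1501] [ 0.8  0.7 -0.4]
scene (array([0.6137, 0.0029, 0.241 ]), np.float64(0.556)) line x,y -0.0117 -0.0002
top (array([6.252e-01, 1.000e-04, 1.471e-01]), np.float64(0.121)) line x,y 0.0 -0.002
plain scene (array([ 0.6001, -0.1746,  0.1407]), np.float64(0.061)) line x,y -0.0092 -0.1782
plain top (array([ 0.6009, -0.1737,  0.101 ]), np.float64(0.118)) line x,y -0.0085 -0.1772
```

Call:
play_rows(motion=[[0.1,-0.1,-0.2,0,0,0,70],[0.3,-0.2,-0.4,0,0,0,70],[0.4,-0.3,-0.5,0,0,0,70],[0.4,-0.3,-0.5,0,0,0,70]])

```text
time: 21.38
ee_pos: [0.5141, 0.2909, 0.2495]
eef_rot: [0.648, 0.761, 0.001, 0.001]
ft_force: [0.7, -0.4, -0.3]
width: 0.0605
```

```bash
python3 chk.py [.62,.003,.16]
python3 - <<'E'
from h import *
t=eyes.camera('top');c=cv2.resize(t['image'][140:290,100:420],None,fx=2.5,fy=2.5,interpolation=cv2.INTER_CUBIC)
cv2.imwrite('pics/f.png',c[:,:,::-1])
E
```

```text
21.38 [0.5141 0.2909 0.2495] [ 0.7 -0.4 -0.3]
scene (array([0.611 , 0.0042, 0.2462]), np.float64(0.792)) line x,y -0.0145 0.0008
top (array([0.6235, 0.0018, 0.1447]), np.float64(0.119)) line x,y -0.0018 -0.0004
plain scene (array([ 0.6006, -0.1747,  0.1532]), np.float64(0.066)) line x,y -0.0087 -0.1783
plain top (array([ 0.6009, -0.1737,  0.101 ]), np.float64(0.117)) line x,y -0.0085 -0.1772
```

View pics/f.png

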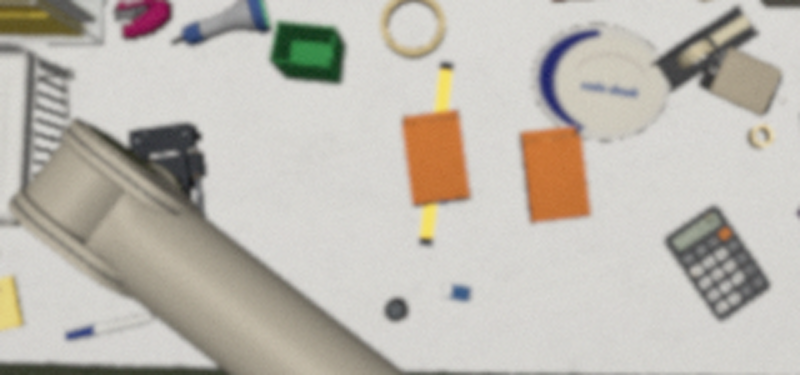

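The top view shows the stamped box at (436,157) lying across the yellow line. The plain box lies at (555,173), well clear of it, and the loupe, eraser and calculator are where they were. Handing in.

```bash
python3 -c "
from h import *
print(job.close_job(), np.round(r.read_state()['ft_force'],1))"
```

```text
the job is handed in; nothing more can be done
the job is handed in; nothing more can be done
```

I tipped both boxes onto their back walls, left one first, then pushed the stamped (left) one sideways onto the dispatch line and handed the job in at about 22 s.

**Final positions:** In the last top view the stamped box's middle is within about 2 mm of the line's centre line and of its centre lengthwise. The plain box lies flat about 178 mm from the line. The arm was clear, with wrist force near zero.

**Which box is stamped:** I judged this from the scene picture, where the left base shows a dark mark and grey-white pixels and the right base does not.

**What failed or disagreed:**
- **Reported height:** The fingertips were about 30–35 mm higher than the reported TCP, so my first push passed over the left box without touching it. I measured the offset from the pictures and corrected for it.
- **Nudge on the right box:** I tried to slide it clear of the plate while it stood, but it mostly rocked, moving only about 4 mm. It was then tipped normally and lies flat just beside or over the plate's edge.
- **Last scene-camera fit:** The arm covered the stamped box in that view (poor fit, 0.79), so its final position rests on the top camera. The scene fit still put it within 1 mm of the line's centre line, about 15 mm from its centre lengthwise.
- **Bystanders:** The loupe, eraser and calculator looked unmoved in the last view. I did not check the mug, binder clip and bushing at the end; the mug and clip were partly behind the arm.

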